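Photograph a flanged tile fragment with the shutter pedal

TASK

Get a photograph of the flanged roof-tile fragment: lay it flat on the sloping photo rest, centred and straight, with its flange uphill and facing up and its lower edge against the little ledge, and let go. Then press the shutter pedal (the guarded pedal with the wide rectangular ribbed tread) right down to its stop, hold it there for about a second and let it spring back up. Do not fire the shutter before the tile is in place, do not press the lamp pedal with the round tread, and leave the other finds and things on the table where they are.

Things in the scene. Friction and masses are not known exactly. Their poses are not given: they have to be found in the camera images.
- flanged_tile: the piece to photograph: flat terracotta tile fragment 80 x 52 mm, 14 thick, with a raised flange (18 wide, 26 high over the underside) across its +x end; lies flange up on the table among look-alikes. Origin at the centre of its underside, x towards the flange, z up out of the face that carries the flange. 110 to 230 g
- flange (a point): centre of the top of the tile's flange: 31 mm along x and 26 mm along z from the tile's origin
- photo_rest: fixed sloping photo rest on the left: dark steel base slab 130 x 90 x 12 mm, post 26 mm wide. Origin on the table under the hinge of the sloping plate, x points uphill. A fixed black camera 110 mm wide and 220 high on a small tripod stands 330 to 350 mm downhill of it (its lens reaches back to about 265 mm) and looks at it
- rest_slope (a joint): slope of the rest's plate in rad, 0 is level; a stiff friction hinge at the lower edge, 52 mm above the table, set between 0.30 and 0.52
- rest_seat (a point): on the upper face of the sloping aluminium plate (94 x 36 mm, 6 thick, narrower than the tile); x points uphill, y across, z out of the face. The ledge (36 wide, 9 mm high) has its uphill face 40 mm downhill of this point: the tile's origin comes here when its lower edge touches the ledge; the plate goes on 48 mm uphill
- bar_box: the shutter pedal's fixed guard box, 150 x 76 mm: two side walls 44 mm high and 58 mm apart inside run its length; a roof (68 mm high) covers the hinge half, from 10 mm to 75 mm along +x. Origin at the centre of its underside; the tread's free end points to -x
- bar_tread (a joint): shutter pedal angle: 0 is up, 0.22 rad is the stop, a spring returns it. Rectangular ribbed steel tread 46 wide, 120 long, hinged 60 mm along +x and 21 mm up in its box
- bar_press (a point): where to press: on top of the shutter tread, 17 mm from its free end, 103 mm from the hinge; the ribs' tops are level with it; it goes down about 22 mm, taking 5 N at first and about 13 N at the stop. Its frame turns with the tread: at joint 0 its axes are those of the box
- round_box: the lamp pedal's fixed guard box, the same as the shutter pedal's and standing beside it, either side; not to be pressed
- round_tread (a joint): lamp pedal angle, 0 up, 0.22 rad at the stop; a 16 mm wide bar that ends in a disc 46 mm across
- plain_tile: bystander: look-alike: flat terracotta tile fragment 80 x 52 x 14 mm with no flange, lying on the table; origin at the centre of its underside, x along its length
- ridged_tile: bystander: look-alike: terracotta tile fragment 80 x 52 x 14 mm with a low ridge (14 wide, 7 high) across its middle; origin at the centre of its underside, x along its length
- sherd_a: bystander: five-sided terracotta sherd, 44 mm across, 11 high; origin centre of underside
- sherd_b: bystander: five-sided terracotta sherd, 38 mm across, 10 high; origin centre of underside
- scale_bar: bystander: black and white photo scale stick, 100 x 16 x 5 mm, x along it; origin centre of underside
- brush: bystander: finds brush lying on the table behind the pedals, about 200 mm long, up to about 25 high; origin under its middle, x along it
- tape_roll: bystander: roll of tape lying flat, 80 mm across, 24 high; origin centre of underside
- jar: bystander: glass jar, 60 mm across, 110 high, standing; origin centre of underside
Things that resemble listed ones, but are neither listed nor needed, are in the scene too. Leave any purple or yellow look-alike of the bar_box alone.

How it is judged:
By the outcome, as a careful person would: the job done as asked, in the order asked, and still so for the second after the job is handed in, with the robot touching nothing.
It also fails if it takes over 58 s, if anything falls off the work surface, if the arm or the gripper's body presses on something with over 40 N, if the wrist force passes 120 N, or if a joint passes its speed limit or range.

ROBOT

A 6-joint arm with a two-finger parallel gripper is mounted at the origin on the work surface. World frame = base frame: x ahead of the robot, y to its left, z up, the work surface at z = 0. Lengths are in mm, angles in rad, forces in N, time in s.
With the tool pointing down it reaches from about 275 to 750 mm from the base axis. Payload 10.2 kg.
Tool frame: the origin (TCP) lies at the very end of the fingers, on their centre line; the grasp point (between the pads) lies 19 mm behind it; z points along the fingers, y is the direction in which the jaws open and shut (so a half turn about z gives the same grasp; the last joint's range is limited). The gripper opens to 85 mm and grips with 20 to 120 N. Pads are 22 mm wide; open, the fingers measure 114 mm over their backs; the gripper's body (76 mm by 85 mm) begins 54 mm behind the grasp point. The pads swing forward as they close: fully open they stand 13 mm farther back than shut.
Start: joints at [-1.348, 0.313, 1.498, -0, 1.331, -0.223], TCP at [226.358, -473.702, 231.294] pointing down, gripper open.
Joint ranges: [-2.94, 2.94], [-0.97, 2.17], [0.19, 2.56], [-1.23, 4.37], [0.02, 3.11], [-2.88, 2.88]. Speed limits (rad/s): [2.39, 2.39, 3.01, 3.14, 3.14, 3.14].

INTERFACE

Orientations are given as a unit quaternion [w, x, y, z].
In Python, from rig import * gives the robot as it stands. The module is installed in compiled form; this text tells all that it offers.
- The arm moves only by the shell command python3 -m crank 'ROWS' [FORCE]. ROWS is a JSON object of lists of equal length, an entry for each row: "dp": the shift along the world's x, y, z in cm, a list of three; "delta_rot": the turn, a rotation vector about the world's x, y, z in degrees, a list of three; "claw": the closure in counts, from 0 (fully open) to 255 (shut). A call has 1 to 10 rows; each row shifts and turns the commanded pose from where the row before left it; what a row does not reach is not made up. A row lasts 1/10 s, in which the tool goes at most 50 mm and 8.59 degrees, less where a joint would pass 70% of its speed; a pose out of reach is approached as far as the arm can. A call is refused whole if a number of a shift passes 5 or a number of a turn 8.59, either way. A call with a gripper value outside its range is refused whole. The fingers move at their own pace and stop on an object; FORCE is the grip in N (left out, the last holds). Time passes only in rows, so rows that do not move let the fingers close. It gives the time, the measured TCP pose, the force and the opening at its end, in the units of the state.
- sense(): the state, without advancing time (a new reading comes with each control period).
- capture(name): name is "scene" or "side" or "wrist"; returns (picture, depth): 420x560x3 uint8, red, green, blue; 420x560 float32, mm along the optical axis (not along the pixel's ray), 0 where there is no reading.
- camera_model(name): a dict with "fx", "fy", "cx", "cy" (pixels), "dist_coeffs" ([k1, k2, p1, p2, k3] as OpenCV has them; the pictures are not rectified), "cam_to_world" (4x4, takes a point from camera to world coordinates); the wrist camera has in their place "T_tool_cam" (4x4, takes a point from camera to tool coordinates, whose origin is the TCP and whose axes are the flange's). Camera axes: x right, y up, looking along -z (the intrinsics and any distortion apply to the point x, -y, -z); pixel columns grow to the right and rows downward; lengths in mm; the calibration is good to about 2 mm. A picture is of the moment at which its call begins: read the wrist's pose just before it. camera_model takes no time and is no camera call.
- finish_job(): hands the job in, once; it reports no verdict.
Trained networks look in the newest picture that a camera, given by its name, has taken for a name from the list of things; names that differ only in an ending like _2 or _b are one class to them, and where a whole thing is asked for, a point or a joint stands for the part that bears it (a point fixed in the world has none). Each returns a list of dicts, best first, with "p" (0 to 1); they miss things now and then, are a little off and sometimes report something else, mostly with a low value. They report only what shows in the picture. A call takes as long as a camera call. They do not tell look-alikes from the thing itself.
- boxes_of(camera, target): "centre" ([column, row] in pixels, amid what is visible of it).
- masks_of(camera, target): "region" (420x560 bool, what is visible of it) and "centre" ([column, row] in pixels, amid what is visible of it).
- pinpoint(camera, target): "centre" ([column, row] in pixels: a listed point, or the origin of a listed thing).
The state is a dict: "time_s": time; "joints": joint angles; "dq": joint speeds; "tau": joint torques, N m; "eef_pos": TCP position; "ee_rot": TCP orientation; "force": force on the tool from outside, world axes, zero at the start; "wrist_torque": the same for the moment, N m; "grip_width": opening from 0.0 (shut) to 1.0 (fully open).
Only numpy, scipy, OpenCV 4.12 (cv2) and the standard library are available. Lean on these libraries where they do the work, as an engineer would, in place of code of your own. Each camera call takes 0.05 s, during which the arm holds its last target.

## Working session

There is one attempt and no reset: what is moved stays moved. The work goes in short steps, Python scripts to look and compute and a shell command to move; the robot and the scene stay as the last step left them, time stands still between calls to the robot, and variables do not carry over. Pictures are saved under pics/ and viewed, and the job is handed in when it is done.

```bash
ls; mkdir -p pics; python3 - <<'E'
from rig import *
import cv2
s=sense();print(s)
for n in("scene","side","wrist"):
    p,d=capture(n);cv2.imwrite(f"pics/{n}0.png",p[:,:,::-1]);m=camera_model(n);print(n,m)
E
```

```text
pics
{'time_s': 0.0, 'joints': array([-1.34841602e+00,  3.13451844e-01,  1.49840364e+00,  1.91272521e-05,
        1.33099980e+00, -2.23407789e-01]), 'dq': array([0.00109033, 0.00033892, 0.00239707, 0.00082036, 0.00046039,
       0.00088187]), 'tau': array([ 6.12608856e-04, -4.12267435e+01, -2.59743547e+01, -1.43635384e-04,
        4.18622454e-03,  3.23391447e-06]), 'eef_pos': array([ 226.29849771, -473.45404024,  230.74672177]), 'ee_rot': array([-6.31310654e-04,  9.75262105e-01,  2.21050734e-01,  9.61287112e-06]), 'force': array([0.63806096, 0.90347963, 0.61518409]), 'wrist_torque': array([-0.0422147 ,  0.02855929,  0.0782704 ]), 'grip_width': 1.0000454833835708}
scene {'fx': 455.3251804193435, 'fy': 455.3251804193435, 'cx': 276.4208954946404, 'cy': 213.27476576335675, 'dist_coeffs': array([-0.15518235,  0.        ,  0.        ,  0.        ,  0.        ]), 'cam_to_world': array([[-6.82772930e-01, -3.95410367e-01,  6.14387311e-01,
         1.22696021e+03],
       [ 7.30274107e-01, -3.43063289e-01,  5.90768405e-01,
         6.08600714e+02],
       [-2.28222199e-02,  8.52031820e-01,  5.
[... 532 characters left out ...]
6.73624336e-01,  7.38985892e-01,
         7.26200927e+02],
       [ 0.00000000e+00,  0.00000000e+00,  0.00000000e+00,
         1.00000000e+00]])}
wrist {'fx': 349.64215204096763, 'fy': 349.64215204096763, 'cx': 281.6721432359562, 'cy': 213.08111411200068, 'dist_coeffs': array([-0.05495613,  0.        ,  0.        ,  0.        ,  0.        ]), 'T_tool_cam': array([[ 2.48402381e-04,  9.52282231e-01,  3.05218760e-01,
         7.79767872e+01],
       [ 9.99999862e-01, -3.77991368e-04,  3.65482502e-04,
         3.37668116e-01],
       [ 4.63412549e-04,  3.05218627e-01, -9.52282193e-01,
        -1.43450694e+02],
       [ 0.00000000e+00,  0.00000000e+00,  0.00000000e+00,
         1.00000000e+00]])}
```

View pics/scene0.png

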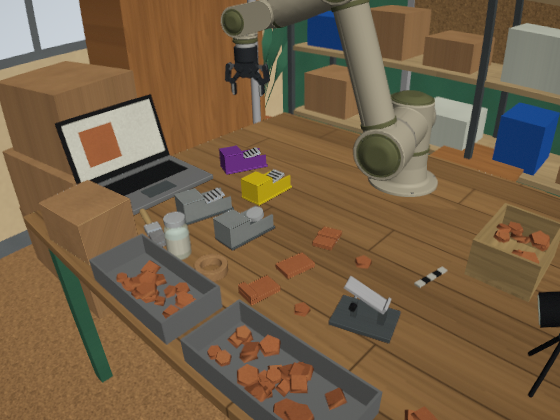

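View pics/side0.png

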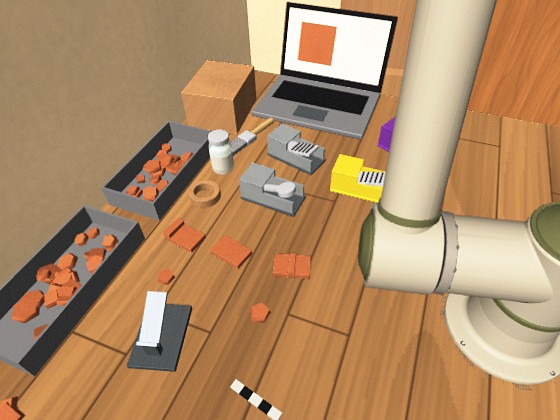

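View pics/wrist0.png

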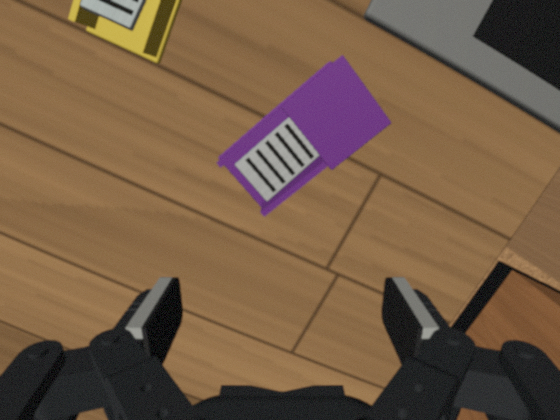

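Scene view: grey boxes at (203,204) with a ribbed tread and (244,225) with a round one; purple and yellow decoys at (242,158) and (266,185). The tile candidates are at side pixels (184,235), (231,250) and (292,265), and the rest is at scene (365,305). Next I'll run the networks and look at crops.

```bash
cat > h.py <<'E'
from rig import *
import numpy as np, cv2
from scipy.spatial.transform import Rotation as R
def Twrist(m,s):
    q=s['ee_rot'];T=np.eye(4);T[:3,:3]=R.from_quat([q[1],q[2],q[3],q[0]]).as_matrix();T[:3,3]=s['eef_pos'];return T@m['T_tool_cam']
def unproj(m,T,uv,depth):
    uv=np.asarray(uv,float).reshape(-1,1,2);K=np.array([[m['fx'],0,m['cx']],[0,m['fy'],m['cy']],[0,0,1.]])
    n=cv2.undistortPoints(uv,K,m['dist_coeffs'])[:,0]
    d=np.asarray(depth,float).reshape(-1)
    c=np.c_[n[:,0]*d,-n[:,1]*d,-d];return c@T[:3,:3].T+T[:3,3]
def onplane(m,T,uv,z):
    a=unproj(m,T,uv,np.ones(len(np.atleast_2d(uv))));o=T[:3,3];v=a-o
    return o+v*((z-o[2])/v[:,2])[:,None]
def proj(m,T,P):
    P=np.atleast_2d(P);c=(P-T[:3,3])@T[:3,:3];K=np.array([[m['fx'],0,m['cx']],[0,m['fy'],m['cy']],[0,0,1.]])
    c=c*[1,-1,-1];return cv2.projectPoints(c,np.zeros(3),np.zeros(3),K,m['dist_coeffs'])[0][:,0]
def cloud(name,s=None):
    s=s or sense();p,d=capture(name);m=camera_model(name);T=m['cam_to_world'] if 'cam_to_world' in m else Twrist(m,s)
    v,u=np.mgrid[:420,:560];P=unproj(m,T,np.c_[u.ravel(),v.ravel()],d.ravel()).reshape(420,560,3);P[d==0]=np.nan
    return p,d,m,T,P
def save(n,p,box=None,k=1):
    if box: p=p[box[1]:box[3],box[0]:box[2]]
    p=cv2.resize(p,None,fx=k,fy=k,interpolation=cv2.INTER_CUBIC);cv2.imwrite('pics/'+n,p[:,:,::-1])
E
python3 - <<'E'
from h import *
for n in("side","scene"):
    p,d,m,T,P=cloud(n)
    save(n+'_c.png',p,(130,130,330,380) if n=='side' else (180,140,440,360),2.4 if n=='side' else 2.7)
    np.savez(n+'.npz',P=P,p=p)
    for t in("flanged_tile","flange","photo_rest","rest_seat","bar_box","bar_press","plain_tile","ridged_tile"):
        f=pinpoint(n,t)
        for r in f[:3]:
            u,v=np.round(r['centre']).astype(int);print(n,t,round(r['p'],2),u,v,np.round(P[v,u]) if 0<=v<420 and 0<=u<560 else '')
E
```

```text
side flanged_tile 0.9 187 236 [686.  38.  16.]
side flanged_tile 0.48 271 200 [ 544. -126.   29.]
side flange 0.9 172 226 [727.  33.  28.]
side photo_rest 0.72 158 352 [588. 300.  28.]
side photo_rest 0.56 307 146 [ 522. -330.   52.]
side rest_seat 0.81 151 318 [616. 263.  71.]
side rest_seat 0.18 296 157 [ 540. -293.   37.]
side bar_box 0.77 295 156 [ 544. -294.   38.]
side bar_box 0.67 361 188 [ 348. -240.   35.]
side bar_press 0.86 376 172 [ 325. -294.   50.]
side bar_press 0.68 306 147 [ 523. -324.   52.]
side plain_tile 0.92 229 252 [574.  46.  17.]
side plain_tile 0.2 254 138 [ 698. -362.    9.]
side ridged_tile 0.89 294 268 [423.  38.  23.]
scene flanged_tile 0.89 261 292 [704.  52.  13.]
scene flanged_tile 0.41 209 274 [747. -73.  22.]
scene flange 0.82 246 289 [729.  32.  26.]
scene photo_rest 0.74 378 324 [615. 299.  10.]
scene rest_seat 0.78 366 293 [613. 261.  71.]
scene bar_box 0.93 266 191 [ 389. -237.   32.]
scene bar_box 0.66 244 164 [ 294. -434.   26.]
scene bar_box 0.6 206 210 [ 569. -300.   23.]
scene bar_press 0.69 275 173 [ 311. -274.   50.]
scene bar_press 0.57 255 152 [ 238. -436.   50.]
scene plain_tile 0.66 295 270 [595.  57.  12.]
scene plain_tile 0.31 365 295 [620. 264.  72.]
```

View pics/side_c.png

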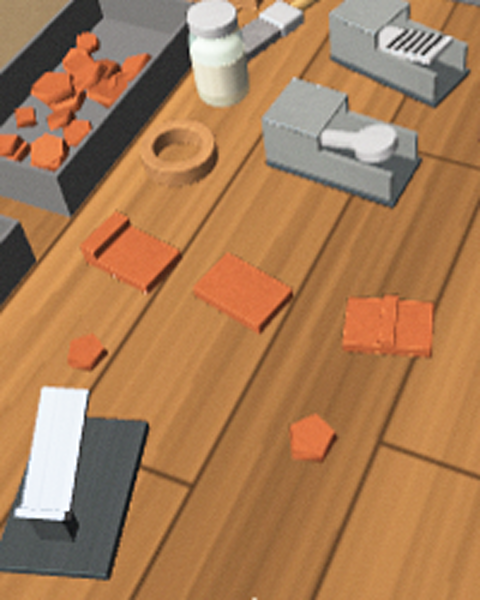

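View pics/scene_c.png

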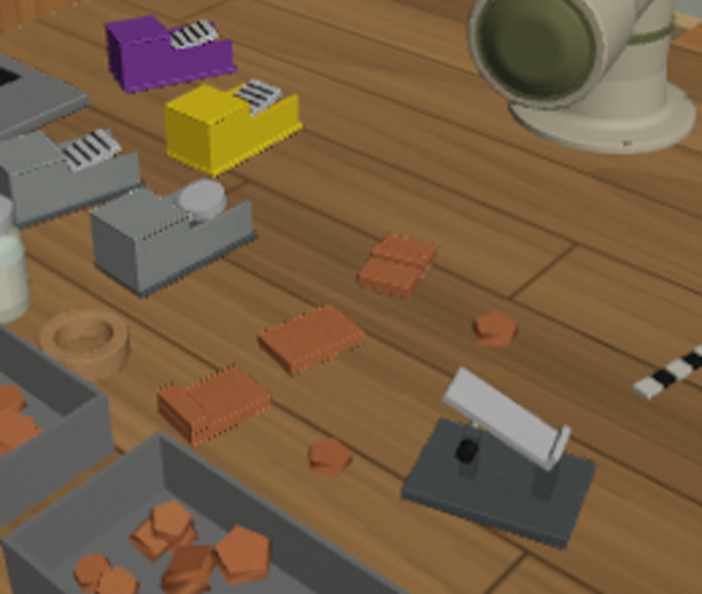

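Candidates (side px): flanged (184,235), plain (231,250), ridged (292,265). The crop shows that (184,235) has the raised end flange, so that is the piece. Next I'll fit the poses from the depth clouds.

```bash
python3 - <<'E'
from h import *
for n in("side","scene"):
    p,d,m,T,P=cloud(n)
    for t in("flanged_tile","rest_seat","photo_rest","bar_box","round_box","bar_press","round_tread","tape_roll","brush","jar"):
        r=masks_of(n,t)
        for k in r[:3]:
            if k['p']<.4: continue
            Q=P[k['region']];Q=Q[np.isfinite(Q[:,0])]
            print(n,t,round(k['p'],2),np.round(k['centre']),len(Q),'med',np.round(np.median(Q,0)),'lo',np.round(np.percentile(Q,3,axis=0)),'hi',np.round(np.percentile(Q,97,axis=0)))
            np.save(f"{n}_{t}_{int(k['centre'][0])}.npy",Q)
E
ls *.npy
```

```text
side flanged_tile 0.92 [184. 234.] 834 med [699.  40.  15.] lo [656.  10.   1.] hi [738.  65.  28.]
side flanged_tile 0.45 [152. 319.] 1109 med [611. 263.  71.] lo [588. 223.  55.] hi [635. 304.  90.]
side rest_seat 0.82 [150. 318.] 1123 med [612. 263.  71.] lo [588. 223.  54.] hi [636. 303.  90.]
side photo_rest 0.86 [159. 333.] 3411 med [602. 273.  13.] lo [561. 203.   6.] hi [640. 327.  87.]
side bar_box 0.92 [292. 150.] 1899 med [ 560. -315.   41.] lo [ 482. -371.    1.] hi [ 630. -282.   70.]
side bar_box 0.9 [357. 179.] 1759 med [ 367. -244.   45.] lo [ 305. -305.    7.] hi [ 423. -238.   71.]
side bar_box 0.7 [386. 136.] 340 med [ 334. -462.   47.] lo [ 319. -507.    3.] hi [ 352. -451.   71.]
side round_box 0.97 [267. 188.] 2235 med [ 562. -143.   42.] lo [ 484. -192.    5.] hi [ 626. -121.   70.]
side round_box 0.54 [298. 145.] 350 med [ 538. -324.   47.] lo [ 501. -360.   34.] hi [ 580. -298.   56.]
side bar_press 0.79 [301. 146.] 316 med [ 535. -325.   47.] lo [ 500. -351.   35.] hi [ 580. -299.   56.]
side bar_press 0.76 [370. 176.] 325 med [ 332. -270.   47.] lo [ 303. -
[... 1979 characters left out ...]
758. -186.  110.]
scene_bar_box_200.npy
scene_bar_box_236.npy
scene_bar_box_263.npy
scene_bar_press_214.npy
scene_bar_press_250.npy
scene_bar_press_276.npy
scene_brush_151.npy
scene_flanged_tile_258.npy
scene_jar_175.npy
scene_photo_rest_363.npy
scene_rest_seat_367.npy
scene_round_tread_258.npy
scene_tape_roll_153.npy
scene_tape_roll_213.npy
side_bar_box_292.npy
side_bar_box_357.npy
side_bar_box_386.npy
side_bar_press_301.npy
side_bar_press_370.npy
side_brush_153.npy
side_brush_249.npy
side_flanged_tile_152.npy
side_flanged_tile_183.npy
side_jar_220.npy
side_photo_rest_158.npy
side_rest_seat_149.npy
side_round_box_266.npy
side_round_box_297.npy
side_round_tread_281.npy
side_tape_roll_204.npy
```

```bash
cat > fit.py <<'E'
from h import *
from scipy.optimize import least_squares
def sdbox(p,c,h):  # signed distance to box
    q=np.abs(p-c)-h; return np.linalg.norm(np.maximum(q,0),axis=1)+np.minimum(q.max(1),0)
def tilesd(p):
    return np.minimum(sdbox(p,[0,0,7],[40,26,7]),sdbox(p,[31,0,13],[9,26,13]))
def boxsd(p):
    a=sdbox(p,[0,33.5,22],[75,4.5,22]);b=sdbox(p,[0,-33.5,22],[75,4.5,22]);r=sdbox(p,[42.5,0,34],[32.5,38,34])
    return np.minimum(np.minimum(a,b),r)
def fit(Q,sd,x0,fz=None):
    def f(x):
        c,s=np.cos(x[2]),np.sin(x[2]);d=Q-[x[0],x[1],x[3]]
        p=np.c_[c*d[:,0]+s*d[:,1],-s*d[:,0]+c*d[:,1],d[:,2]];return sd(p)
    r=least_squares(f,x0,loss='soft_l1',f_scale=1.5,x_scale=[5,5,.1,2]);return r.x,np.median(np.abs(f(r.x)))
def platesd(p): # plate frame at seat: plate x -46..48, y ±18, z -6..0 ; ledge
    return np.minimum(sdbox(p,[1,0,-3],[47,18,3]),sdbox(p,[-43,0,1.5],[3,18,7.5]))
def fitplate(Q,x0):
    def f(x):
        M=R.from_euler('ZY',[x[2],-x[4]]).as_matrix();return platesd((Q-[x[0],x[1],x[3]])@M)
    r=least_squares(f,x0,loss='soft_l1',f_scale=1.5,x_scale=[5,5,.1,2,.1]);return r.x,np.median(np.abs(f(r.x)))
E
python3 - <<'E'
from fit import *
np.set_printoptions(precision=3,suppress=True)
for fs in (['side_flanged_tile_183'],['scene_flanged_tile_258'],['side_flanged_tile_183','scene_flanged_tile_258']):
    Q=np.vstack([np.load(f+'.npy') for f in fs]);print('tile',*fit(Q,tilesd,[697,40,-.2,0]))
for fs in (['side_rest_seat_149'],['scene_rest_seat_367'],['side_rest_seat_149','scene_rest_seat_367']):
    Q=np.vstack([np.load(f+'.npy') for f in fs]);Q=Q[Q[:,2]>45];print('rest',*fitplate(Q,[612,263,-1.6,70,.4]))
for fs in (['side_bar_box_292'],['scene_bar_box_200'],['side_bar_box_292','scene_bar_box_200']):
    Q=np.vstack([np.load(f+'.npy') for f in fs]);print('bar',*fit(Q,boxsd,[562,-325,-.2,0]))
for fs in (['side_round_box_266'],):
    Q=np.vstack([np.load(f+'.npy') for f in fs]);print('round',*fit(Q,boxsd,[562,-155,-.2,0]))
E
```

```text
tile [696.639  34.924  -0.17    0.935] 0.7588456835758421
tile [695.163  36.774  -0.174  -0.504] 0.8133154015433384
tile [696.087  35.986  -0.173   0.334] 0.9473227237755442
rest [612.335 263.88   -1.275  71.037   0.432] 0.7492370390882312
rest [613.08  263.772  -1.289  71.017   0.433] 0.7047712907846742
rest [612.703 263.866  -1.281  71.03    0.432] 0.7548290901484913
bar [ 556.563 -330.357   -0.336    1.568] 2.3029430119103367
bar [ 550.602 -331.928   -0.254   -0.868] 1.406992929948132
bar [ 552.87  -329.299   -0.33     0.727] 2.3105696681689594
round [ 553.066 -158.196   -0.157    1.584] 1.9920307347254251
```

Tile, rest and boxes are located, with sizes and heights consistent. I'll move above the tile, using the half-turned grasp because it keeps joint 6 in range at the rest.

```bash
python3 -m crank '{"dp":[[2.8,3,0],[2.8,3,0],[2.8,3,0],[2.8,3,0],[2.8,3,0],[2.8,3,0],[2.8,3,0],[2.8,3,0],[2.8,3,0],[2.8,3,0]],"delta_rot":[[0,0,8.5],[0,0,8.5],[0,0,8.5],[0,0,8.5],[0,0,8.5],[0,0,8.5],[0,0,8.5],[0,0,8.5],[0,0,8.5],[0,0,8.5]],"claw":[0,0,0,0,0,0,0,0,0,0]}' 40
python3 -m crank '{"dp":[[2.8,3,-0.5],[2.8,3,-0.5],[2.8,3,-0.5],[2.8,3,-0.5],[2.8,3,-0.5],[2.8,3,-0.5],[2.4,2.6,-0.5],[0,0,0],[0,0,0]],"delta_rot":[[0,0,8.5],[0,0,8.5],[0,0,8.5],[0,0,8.5],[0,0,8.5],[0,0,8.5],[0,0,8.5],[0,0,0],[0,0,0]],"claw":[0,0,0,0,0,0,0,0,0]}'
python3 - <<'E'
from fit import *
np.set_printoptions(precision=3,suppress=True)
s=sense();print(s['eef_pos'],s['ee_rot'],s['joints'])
p,d,m,T,P=cloud('wrist',s);save('w1.png',p)
for k in masks_of('wrist','flanged_tile')[:2]:
    Q=P[k['region']];Q=Q[np.isfinite(Q[:,0])];print(k['p'],k['centre'],fit(Q,tilesd,[696,36,-.17,0]))
E
```

```text
time_s: 3.15
eef_pos: [507.4, -172.2, 231.4]
ee_rot: [0.0, 0.567, 0.824, -0.0]
force: [0.4, -1.2, -0.9]
grip_width: 1.003
time_s: 4.05
eef_pos: [698.3, 32.6, 195.6]
ee_rot: [-0.001, 0.087, 0.996, -0.0]
force: [-0.4, -0.7, -0.2]
grip_width: 1.003
[698.303  32.642 195.559] [-0.001  0.087  0.996 -0.   ] [-0.12   0.743  0.915 -0.     1.484 -1.517]
0.85 [286.1, 182.4] (array([696.056,  35.248,  -0.172,   0.954]), np.float64(0.4330802166052532))
```

View pics/w1.png

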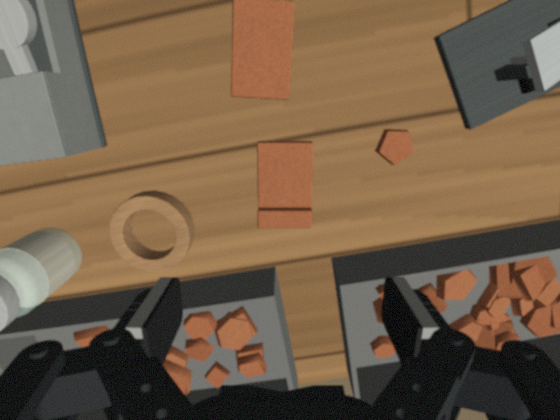

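```bash
python3 - <<'E'
from h import *
for n in('scene','side'):
    P=np.load(n+'.npz')['P'].reshape(-1,3);k=(P[:,1]>-60)&(P[:,1]<120)&(P[:,0]>738)&(P[:,0]<900)
    Q=P[k];print(n,len(Q),np.nanmax(Q[:,2]) if len(Q) else'')
    for x in range(738,800,6):
        q=Q[(Q[:,0]>=x)&(Q[:,0]<x+6)];print(x,np.round(np.percentile(q[:,2],98)) if len(q) else '',end=' ')
E
python3 -m crank '{"dp":[[0.76,0.12,-3],[0,0,-4],[0,0,-4],[0,0,-4],[0,0,-2],[0,0,-1.3],[0,0,-0.5],[0,0,0],[0,0,0]],"delta_rot":[[0,0,0.1],[0,0,0],[0,0,0],[0,0,0],[0,0,0],[0,0,0],[0,0,0],[0,0,0],[0,0,0]],"claw":[0,0,0,0,0,0,0,0,0]}'
```

```text
scene 4117 62.100520792175416
738 23.0 744 2.0 750 2.0 756 2.0 762 1.0 768 1.0 774 1.0 780 60.0 786 61.0 792 60.0 798 60.0 side 4127 64.20042027075249
738 25.0 744 4.0 750 3.0 756 3.0 762 4.0 768 3.0 774 3.0 780 61.0 786 62.0 792 61.0 798 62.0 time_s: 5.05
eef_pos: [706.7, 33.2, 10.0]
ee_rot: [0.001, 0.086, 0.996, -0.0]
force: [0.2, -0.3, 0.4]
grip_width: 0.998
```

```bash
python3 -m crank '{"dp":[[0.5,-0.05,-0.3],[0,0,-0.3],[0,0,0],[0,0,0]],"delta_rot":[[0,0,0],[0,0,0],[0,0,0],[0,0,0]],"claw":[0,0,0,0]}'
python3 - <<'E'
from h import *
s=sense();p,d,m,T,P=cloud('wrist',s);save('w2.png',p);print(s['eef_pos'],s['force'])
p,d,m,T,P=cloud('side',s);save('s2.png',p,(100,160,260,300),4)
E
```

```text
time_s: 5.45
eef_pos: [710.9, 33.0, 2.2]
ee_rot: [-0.0, 0.086, 0.996, -0.0]
force: [0.7, -0.9, -0.3]
grip_width: 0.995
[710.91276114  33.01499673   2.21790005] [ 0.72173288 -0.85118875 -0.32479956]
```

View pics/w2.png

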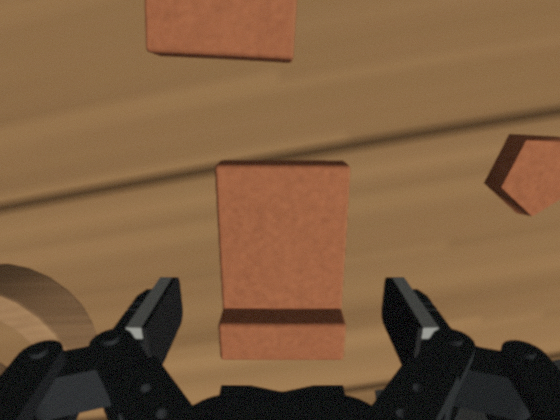

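View pics/s2.png

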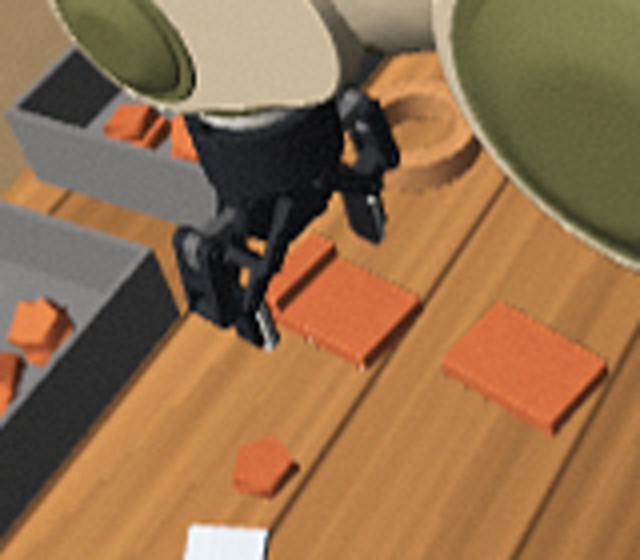

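```bash
python3 -m crank '{"dp":[[0,0,-0.3],[0,0,0],[0,0,0],[0,0,0],[0,0,0],[0,0,0],[0,0,0],[0,0,0],[0,0,0],[0,0,0]],"delta_rot":[[0,0,0],[0,0,0],[0,0,0],[0,0,0],[0,0,0],[0,0,0],[0,0,0],[0,0,0],[0,0,0],[0,0,0]],"claw":[0,60,120,180,255,255,255,255,255,255]}' 60
python3 - <<'E'
from h import *
s=sense();p,d,m,T,P=cloud('wrist',s);save('w3.png',p);print(s['eef_pos'],s['force'],s['wrist_torque'])
p,d,m,T,P=cloud('side',s);save('s3.png',p,(100,160,260,300),4)
E
```

```text
time_s: 6.55
eef_pos: [711.2, 33.0, -0.4]
ee_rot: [0.0, 0.086, 0.996, 0.0]
force: [-0.7, 0.9, 6.0]
grip_width: 0.594
[ 7.11163394e+02  3.30315847e+01 -3.71597906e-01] [-0.67187805  0.92096688  5.97985396] [0.106812   0.0247012  0.01017027]
```

View pics/s3.png

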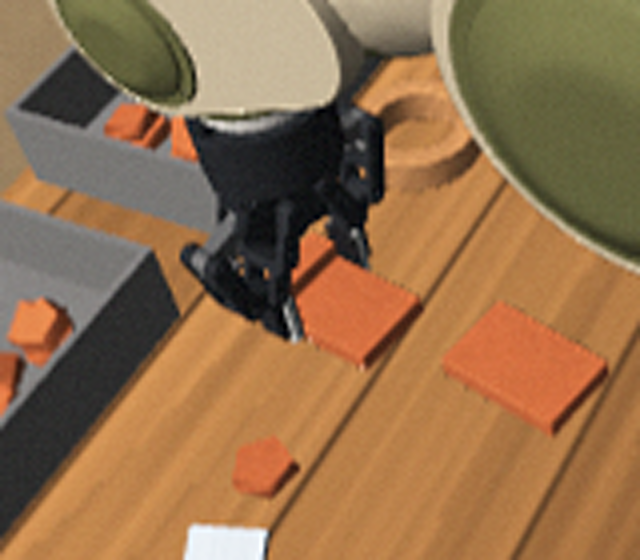

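View pics/w3.png

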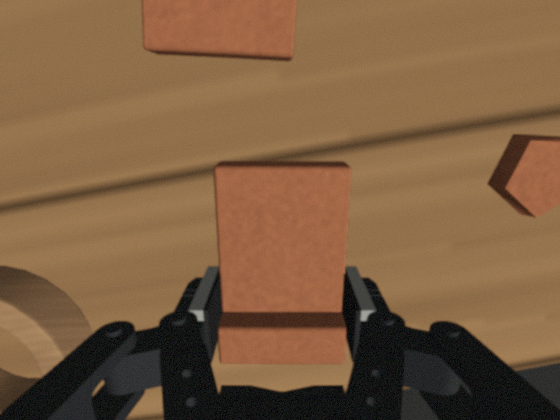

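```bash
python3 -m crank '{"dp":[[0,0,1],[0,0,2],[0,0,3],[0,0,4],[0,0,4],[0,0,4],[0,0,0],[0,0,0]],"delta_rot":[[0,0,0],[0,0,0],[0,0,0],[0,0,0],[0,0,0],[0,0,0],[0,0,0],[0,0,0]],"claw":[255,255,255,255,255,255,255,255]}'
python3 - <<'E'
from h import *
s=sense();p,d,m,T,P=cloud('wrist',s);save('w4.png',p);print(s['eef_pos'],s['force'],s['wrist_torque'])
E
```

```text
time_s: 7.45
eef_pos: [710.7, 33.0, 179.2]
ee_rot: [-0.0, 0.086, 0.996, -0.0]
force: [0.4, 0.0, -3.1]
grip_width: 0.592
[710.70347951  32.96015353 179.19830617] [ 0.37005982  0.02111521 -3.05851434] [-0.00274984  0.01809223 -0.02359261]
```

View pics/w4.png

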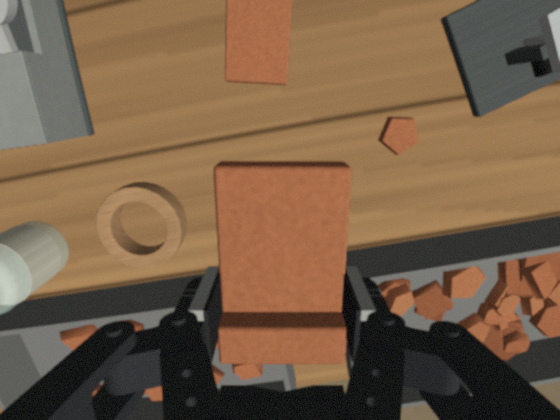

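Tile held (cols 216–348) with no slip. Now I'll carry it to the rest.

```bash
python3 -m crank '{"dp":[[-1.2,2.8,0.2],[-1.2,2.9,0.2],[-1.2,2.9,0.2],[-1.2,2.9,0],[-1.2,2.9,0],[-1.2,2.9,0],[-1.2,2.9,0],[-1.3,2.8,0],[0,0,0],[0,0,0]],"delta_rot":[[0,0,-7.94],[0,0,-7.94],[0,0,-7.94],[0,0,-7.94],[0,0,-7.94],[0,0,-7.94],[0,0,-7.94],[0,0,-7.94],[0,0,0],[0,0,0]],"claw":[255,255,255,255,255,255,255,255,255,255]}'
python3 -m crank '{"dp":[[0,0,0],[0,0,0],[0,0,0],[0,0,0],[0,0,0],[0,0,0]],"delta_rot":[[-5.94,-1.77,0],[-5.94,-1.77,0],[-5.94,-1.77,0],[-5.94,-1.77,0],[0,0,0],[0,0,0]],"claw":[255,255,255,255,255,255]}'
cat > chk.py <<'E'
from fit import *
np.set_printoptions(precision=2,suppress=True)
S=np.array([612.7,263.9,71.0]);M=R.from_euler('ZY',[-1.281,-.432]).as_matrix()
s=sense();q=s['ee_rot'];Rt=R.from_quat([q[1],q[2],q[3],q[0]]).as_matrix()
print('tcp',s['eef_pos'],'in seat',(s['eef_pos']-S)@M,'F',s['force'],'F seat',s['force']@M)
want=M@np.diag([-1,1,-1]);print('rot err deg (seat axes)',np.degrees(R.from_matrix(Rt@want.T).as_rotvec())@M)
def tilefit(n,guess):
    p,d,m,T,P=cloud(n,s);out=None
    for k in masks_of(n,'flanged_tile')[:2]:
        Q=P[k['region']];Q=Q[np.isfinite(Q[:,0])];Qs=(Q-S)@M
        Qs=Qs[np.linalg.norm(Qs-guess,axis=1)<70]
        if len(Qs)<100: continue
        def f(x): return tilesd((Qs-x[:3])@R.from_rotvec(x[3:]).as_matrix())
        r=least_squares(f,[*guess,0,0,0],loss='soft_l1',f_scale=1.,x_scale=[2,2,2,.05,.05,.05])
        print(n,round(k['p'],2),k['centre'],len(Qs),'tile in seat',r.x[:3],'rot deg',np.degrees(r.x[3:]),'res',np.median(abs(f(r.x))))
    return p
E
python3 - <<'E'
from chk import *
g=(s['eef_pos']-S)@M-[15.3,0,-.4]
save('w5.png',tilefit('wrist',g));save('s5.png',tilefit('side',g),(60,200,300,400),3);save('c5.png',tilefit('scene',g),(260,180,500,360),3);print(s['joints'])
E
```

```text
time_s: 8.5
eef_pos: [613.2, 263.1, 183.5]
ee_rot: [-0.001, 0.597, 0.803, -0.001]
force: [1.1, -0.3, -2.5]
grip_width: 0.595
time_s: 9.1
eef_pos: [614.1, 262.4, 184.3]
ee_rot: [0.17, 0.583, 0.784, -0.128]
force: [-0.5, -0.7, -3.3]
grip_width: 0.589
tcp [614.07 262.4  184.29] in seat [ 49.09   0.88 102.11] F [-0.51 -0.66 -3.31] F seat [-0.94 -0.67 -3.21]
rot err deg (seat axes) [-0.11  0.1   0.08]
wrist 0.68 [284.4, 256.9] 25827 tile in seat [ 34.45   0.26 103.07] rot deg [-0.07  0.15 -0.08] res 0.3582828262420943
side 0.74 [131.0, 310.9] 536 tile in seat [ 34.97   0.48 102.16] rot deg [-0.36  1.69 -0.24] res 0.6081323448828888
scene 0.7 [383.4, 252.4] 699 tile in seat [ 33.16   1.49 103.23] rot deg [0.19 0.8  0.7 ] res 0.6899063139837551
[ 0.39  0.74  1.02 -0.43  1.45  0.16]
```

View pics/c5.png

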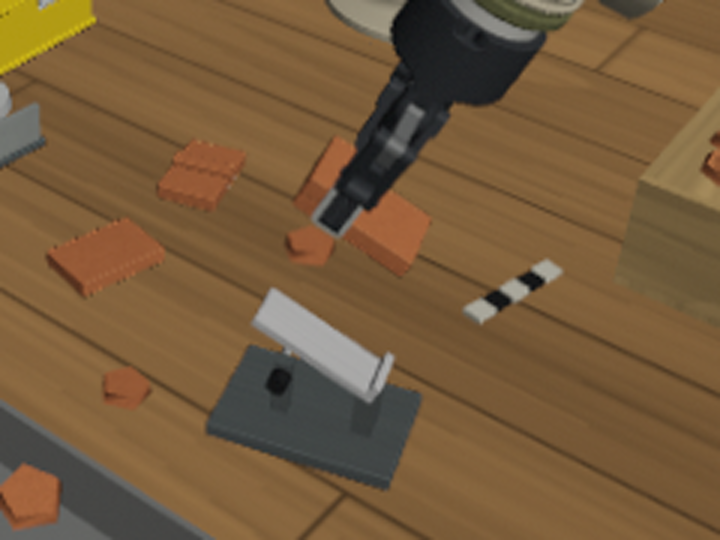

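View pics/w5.png

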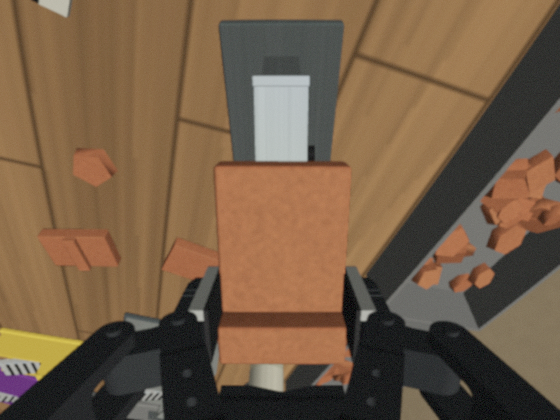

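The tile is aligned within about 0.2°, with the flange uphill. Now lowering along the plate normal.

```bash
python3 -m crank '{"dp":[[0.06,-0.2,-2],[0.06,-0.2,-2],[0.06,-0.2,-2],[0.06,-0.2,-2],[0.05,-0.2,-1],[0.04,-0.26,-0.75],[0,0,0],[0,0,0]],"delta_rot":[[0,0,0],[0,0,0],[0,0,0],[0,0,0],[0,0,0],[0,0,0],[0,0,0],[0,0,0]],"claw":[255,255,255,255,255,255,255,255]}'
python3 - <<'E'
from chk import *
g=(s['eef_pos']-S)@M-[15,0,-.9]
save('w6.png',tilefit('wrist',g));save('s6.png',tilefit('side',g),(60,240,260,390),4);save('c6.png',tilefit('scene',g),(280,220,480,370),4)
E
```

```text
time_s: 10.2
eef_pos: [617.7, 250.5, 88.7]
ee_rot: [0.172, 0.584, 0.783, -0.128]
force: [0.2, -0.3, -1.7]
grip_width: 0.59
tcp [617.66 250.47  88.73] in seat [20.4   0.91 10.12] F [ 0.19 -0.28 -1.68] F seat [-0.41  0.11 -1.66]
rot err deg (seat axes) [ 0.06 -0.03 -0.02]
wrist 0.82 [283.8, 258.2] 26044 tile in seat [ 5.76  0.89 11.04] rot deg [ 0.05  0.   -0.12] res 0.3604798111058134
side 0.8 [155.4, 335.7] 190 tile in seat [6.57 0.2  9.65] rot deg [ 0.73  1.53 -1.1 ] res 0.6398757388853902
scene 0.83 [375.1, 294.3] 627 tile in seat [ 3.88  1.14 10.04] rot deg [ 0.4  -0.72 -0.04] res 0.7211794301979921
```

View pics/c6.png

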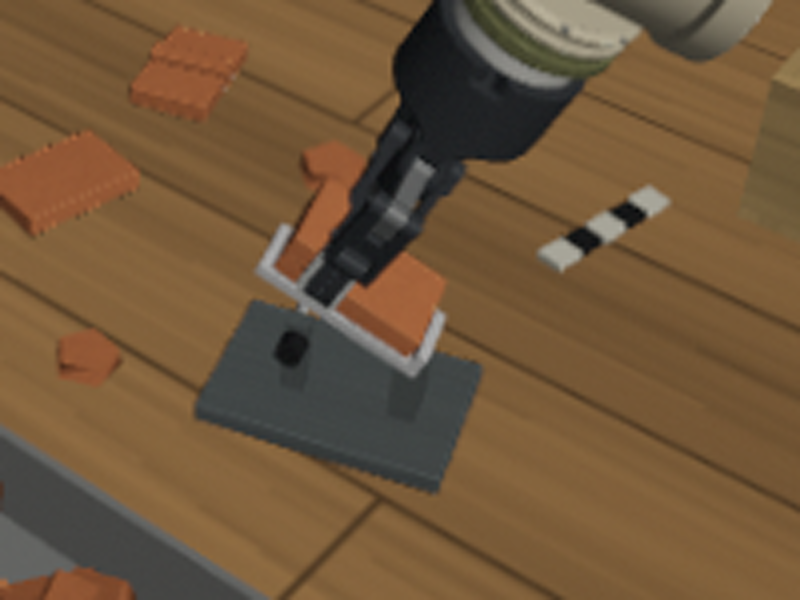

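View pics/w6.png

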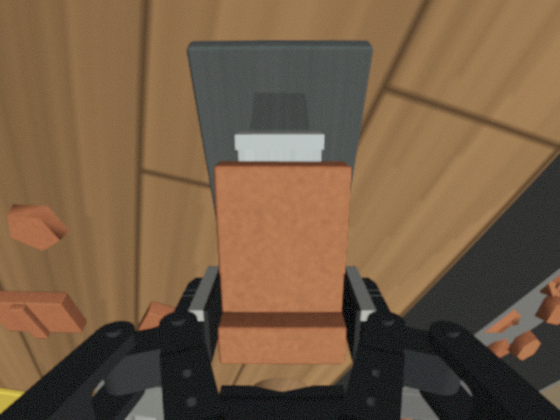

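```bash
python3 -m crank '{"dp":[[-0.04,-0.1,-0.24],[-0.02,-0.13,-0.24],[0.04,-0.11,-0.22],[0,0,0],[0,0,0]],"delta_rot":[[0,0,0],[0,0,0],[0,0,0],[0,0,0],[0,0,0]],"claw":[255,255,255,255,255]}'
python3 - <<'E'
from chk import *
g=(s['eef_pos']-S)@M-[14.7,0,-.9]
save('w7.png',tilefit('wrist',g));tilefit('side',g);save('c7.png',tilefit('scene',g),(280,220,480,370),4)
E
```

```text
time_s: 11.0
eef_pos: [617.1, 246.9, 80.7]
ee_rot: [0.172, 0.584, 0.783, -0.128]
force: [-0.3, -0.6, -1.8]
grip_width: 0.592
tcp [617.08 246.92  80.71] in seat [19.98 -0.66  1.48] F [-0.32 -0.58 -1.8 ] F seat [-0.33 -0.48 -1.83]
rot err deg (seat axes) [-0.01 -0.04  0.02]
wrist 0.67 [286.8, 258.8] 26063 tile in seat [ 5.33 -0.46  2.38] rot deg [-0.06 -0.01 -0.08] res 0.3595831721594269
wrist 0.5 [281.2, 148.2] 2408 tile in seat [ -7.7    0.91 -12.13] rot deg [-0.21 24.21  0.14] res 1.090691985564134
side 0.66 [156.7, 336.3] 222 tile in seat [ 4.78 -1.07  0.44] rot deg [-0.77  2.46 -0.06] res 0.5624422169385515
scene 0.78 [372.2, 293.6] 626 tile in seat [ 3.99 -0.23  1.76] rot deg [ 0.07 -0.66  0.11] res 0.6668167092470458
```

View pics/w7.png

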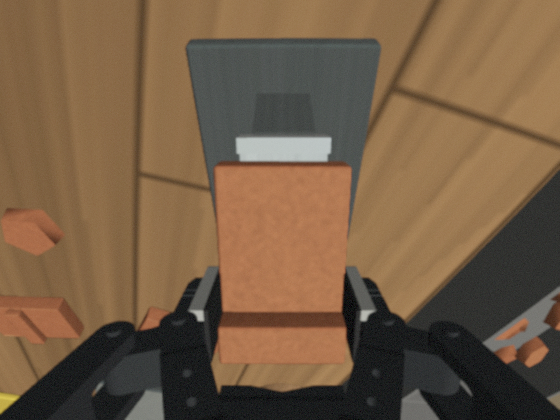

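```bash
python3 -m crank '{"dp":[[-0.04,0.14,-0.11],[-0.04,0.13,-0.11],[0,0,0],[0,0,0]],"delta_rot":[[0,0,0],[0,0,0],[0,0,0],[0,0,0]],"claw":[255,255,255,255]}'
python3 - <<'E'
from chk import *
E
python3 -m crank '{"dp":[[0.01,-0.03,-0.07],[0.01,-0.03,-0.07],[0,0,0]],"delta_rot":[[0,0,0],[0,0,0],[0,0,0]],"claw":[255,255,255]}'
python3 - <<'E'
from chk import *
E
```

```text
time_s: 11.7
eef_pos: [616.2, 249.8, 78.5]
ee_rot: [0.172, 0.584, 0.783, -0.128]
force: [0.4, -0.2, -1.2]
grip_width: 0.595
tcp [616.2  249.76  78.5 ] in seat [16.35 -0.69  0.72] F [ 0.37 -0.21 -1.25] F seat [-0.24  0.29 -1.26]
rot err deg (seat axes) [-0.01 -0.04  0.03]
time_s: 12.0
eef_pos: [616.4, 249.3, 77.7]
ee_rot: [0.172, 0.584, 0.783, -0.128]
force: [-2.6, 1.6, 2.5]
grip_width: 0.59
tcp [616.42 249.32  77.68] in seat [16.45 -0.6  -0.23] F [-2.55  1.59  2.5 ] F seat [-1.   -1.99  3.21]
rot err deg (seat axes) [ 0.02 -0.03  0.01]
```

```bash
python3 -m crank '{"dp":[[-0.013,0.045,-0.02],[-0.013,0.045,-0.02],[0,0,0]],"delta_rot":[[0,0,0],[0,0,0],[0,0,0]],"claw":[255,255,255]}'
python3 - <<'E'
from chk import *
E
python3 -m crank '{"dp":[[-0.013,0.045,-0.02],[-0.013,0.045,-0.02],[0,0,0]],"delta_rot":[[0,0,0],[0,0,0],[0,0,0]],"claw":[255,255,255]}'
python3 - <<'E'
from chk import *
g=(s['eef_pos']-S)@M-[14.7,0,-.9]
save('w8.png',tilefit('wrist',g));save('c8.png',tilefit('scene',g),(300,230,460,350),5);save('s8.png',tilefit('side',g),(80,260,220,365),5)
E
```

```text
time_s: 12.3
eef_pos: [616.5, 249.6, 77.5]
ee_rot: [0.173, 0.584, 0.783, -0.128]
force: [-2.0, -1.7, 6.1]
grip_width: 0.592
tcp [616.54 249.59  77.55] in seat [16.19 -0.4  -0.25] F [-2.03 -1.68  6.1 ] F seat [ 3.49 -2.43  5.11]
rot err deg (seat axes) [ 0.02 -0.1  -0.  ]
time_s: 12.6
eef_pos: [616.6, 249.7, 77.5]
ee_rot: [0.173, 0.584, 0.783, -0.129]
force: [-0.4, -6.2, 6.4]
grip_width: 0.589
tcp [616.55 249.66  77.53] in seat [16.13 -0.38 -0.24] F [-0.4  -6.17  6.42] F seat [ 7.96 -2.15  3.4 ]
rot err deg (seat axes) [ 0.   -0.19 -0.02]
wrist 0.59 [283.5, 259.1] 25623 tile in seat [ 1.48 -0.79  0.73] rot deg [ 0.03  0.13 -0.09] res 0.35832053443854583
side 0.51 [154.1, 338.7] 195 tile in seat [ 0.33 -0.15 -3.83] rot deg [-1.83  6.3   1.85] res 0.6912480721050471
```

View pics/c8.png

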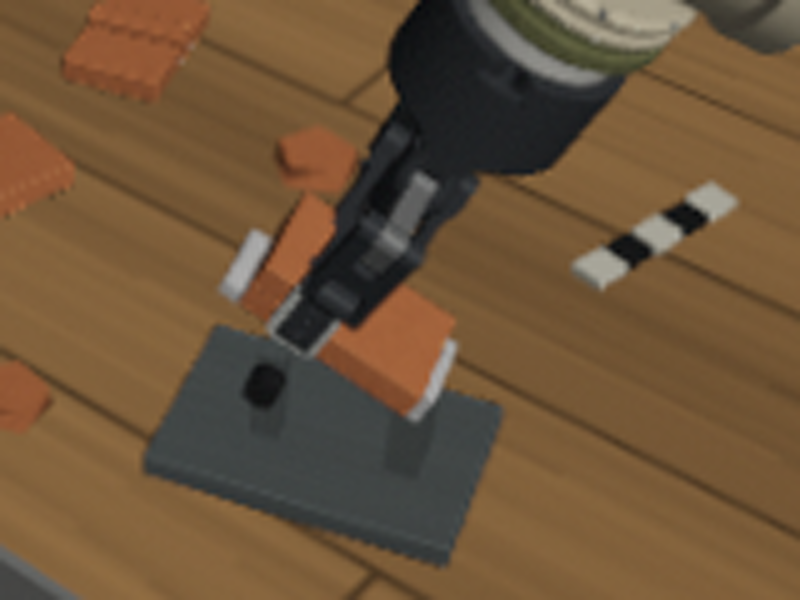

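View pics/w8.png

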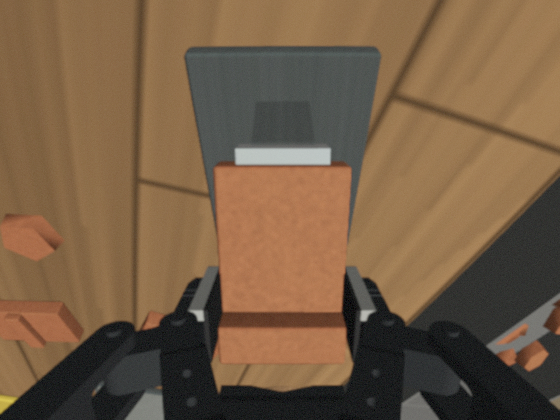

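Force at the ledge is 8 N and the tile is centred (tile centre col 283, ledge centre 283.5). Releasing.

```bash
python3 -m crank '{"dp":[[0,0,0],[0,0,0],[0,0,0],[0,0,0],[0,0,0],[0,0,0],[0,0,0]],"delta_rot":[[0,0,0],[0,0,0],[0,0,0],[0,0,0],[0,0,0],[0,0,0],[0,0,0]],"claw":[80,60,40,20,0,0,0]}' 20
python3 - <<'E'
from chk import *
g=np.array([1,0,0.])
save('w9.png',tilefit('wrist',g))
E
```

```text
time_s: 13.6
eef_pos: [615.9, 250.9, 76.4]
ee_rot: [0.172, 0.584, 0.783, -0.128]
force: [0.0, -0.7, 0.3]
grip_width: 1.002
tcp [615.94 250.94  76.38] in seat [14.37 -0.6  -0.7 ] F [ 0.04 -0.75  0.28] F seat [ 0.78 -0.17 -0.05]
rot err deg (seat axes) [-0.   -0.04  0.02]
```

View pics/w9.png

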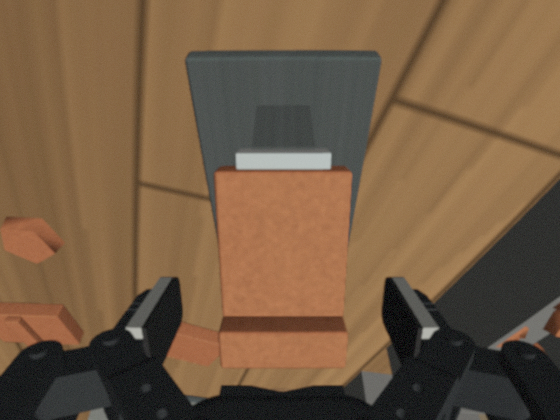

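Released; the tile stays seated against the ledge. Retracting along the normal.

```bash
python3 -m crank '{"dp":[[-0.1,0.4,0.9],[-0.24,0.8,1.8],[-0.36,1.2,2.7],[-0.4,1.2,2.7],[-0.2,0.8,2.5],[0,0,0],[0,0,0]],"delta_rot":[[0,0,0],[0,0,0],[0,0,0],[0,0,0],[0,0,0],[0,0,0],[0,0,0]],"claw":[0,0,0,0,0,0,0]}'
python3 - <<'E'
from chk import *
g=np.array([1,0,0.])
save('w10.png',tilefit('wrist',g));save('s10.png',tilefit('side',g),(60,240,260,390),4);save('c10.png',tilefit('scene',g),(280,220,480,370),4)
E
```

```text
time_s: 14.4
eef_pos: [602.9, 295.1, 182.7]
ee_rot: [0.172, 0.583, 0.783, -0.128]
force: [-0.4, -0.4, -0.9]
grip_width: 0.998
tcp [602.85 295.11 182.66] in seat [ 17.03  -0.52 115.1 ] F [-0.39 -0.43 -0.87] F seat [-0.09 -0.5  -0.92]
rot err deg (seat axes) [ 0.04 -0.03  0.02]
wrist 0.68 [282.9, 189.2] 8290 tile in seat [ 1.69 -0.19  0.81] rot deg [0.02 0.06 0.22] res 0.4103606329562526
side 0.72 [156.2, 335.9] 419 tile in seat [ 1.72 -0.54 -0.25] rot deg [-0.19  0.69  0.68] res 0.726410496783787
scene 0.88 [367.4, 290.5] 923 tile in seat [ 0.12 -0.13 -0.16] rot deg [ 0.27 -0.49  0.59] res 0.7090227387457375
```

View pics/w10.png

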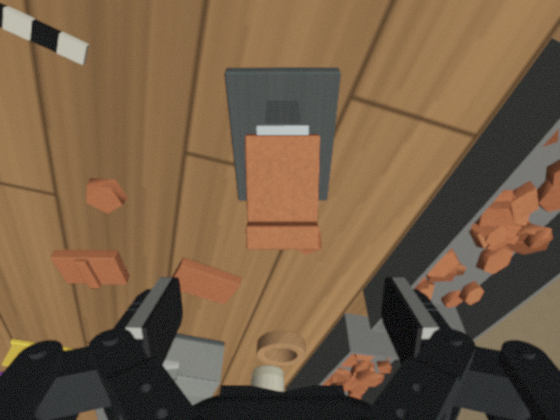

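View pics/c10.png

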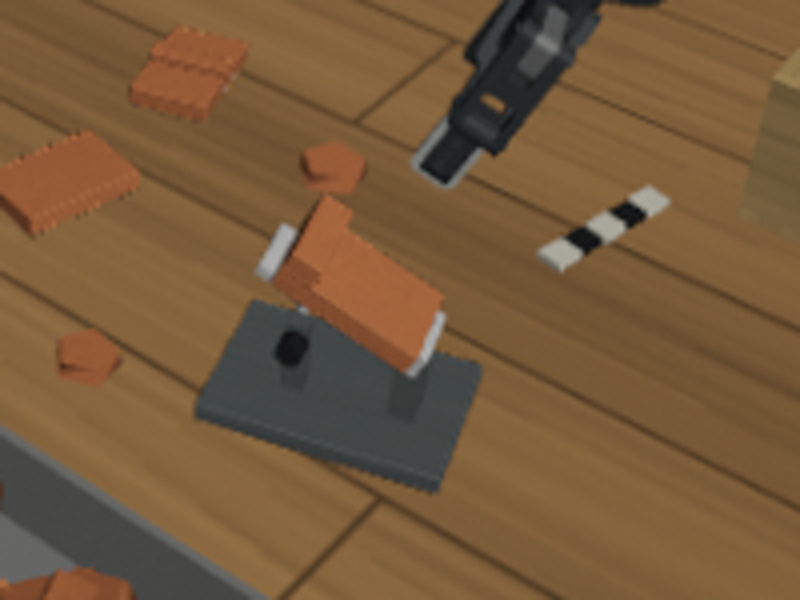

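The tile sits flat on the plate against the ledge, straight within about 0.5°, with the flange uphill. Now to the shutter pedal.

```bash
python3 -m crank '{"dp":[[0,0,1.5],[0,0,1.5],[0,0,1.5],[0,-3,0.5],[-0.6,-4.5,0],[-0.6,-4.5,0],[-0.6,-4.5,0],[-0.6,-4.5,0],[-0.6,-4.5,0],[-0.6,-4.5,0]],"delta_rot":[[5.94,1.77,0],[5.94,1.77,0],[5.94,1.77,0],[5.94,1.77,0],[0,0,5.6],[0,0,5.6],[0,0,5.6],[0,0,5.6],[0,0,5.6],[0,0,5.6]],"claw":[0,0,0,0,0,0,50,100,150,200]}' 40
python3 -m crank '{"dp":[[-0.7,-4.5,0],[-0.7,-4.5,0],[-0.7,-4.5,0],[-0.7,-4.5,0],[-0.7,-4.5,0],[-0.7,-4.5,0],[-0.7,-4,0],[0,0,0],[0,0,0]],"delta_rot":[[0,0,5.6],[0,0,5.6],[0,0,5.6],[0,0,5.6],[0,0,0],[0,0,0],[0,0,0],[0,0,0],[0,0,0]],"claw":[255,255,255,255,255,255,255,255,255]}'
python3 - <<'E'
from fit import *
np.set_printoptions(precision=3,suppress=True)
s=sense();print(s['eef_pos'],s['ee_rot'],s['joints'])
p,d,m,T,P=cloud('wrist',s);save('w11.png',p);np.savez('w11.npz',P=P,p=p)
for t in('bar_box','round_box'):
  for k in masks_of('wrist',t)[:2]:
    Q=P[k['region']];Q=Q[np.isfinite(Q[:,0])];print(t,k['p'],k['centre'],len(Q),fit(Q[::5],boxsd,[553,-330 if k['centre'] else 0,-.28,0]),np.median(Q,0))
for r in pinpoint('wrist','bar_press')[:2]:
    u,v=np.round(r['centre']).astype(int);print('press',r['p'],u,v,P[v,u])
E
```

```text
time_s: 15.7
eef_pos: [566.3, -7.0, 232.3]
ee_rot: [-0.0, 0.338, 0.941, -0.0]
force: [0.7, 0.1, -0.5]
grip_width: 0.33
time_s: 16.6
eef_pos: [517.5, -315.6, 231.9]
ee_rot: [-0.0, 0.152, 0.988, 0.0]
force: [-0.6, 0.4, 0.2]
grip_width: 0.004
[ 517.521 -315.628  231.86 ] [-0.     0.152  0.988  0.   ] [-0.741  0.495  1.232  0.     1.416 -2.007]
bar_box 0.86 [48.6, 32.3] 5935 (array([ 344.684, -506.761,    8.988,    0.827]), np.float64(0.4661857024134122)) [ 323.967 -464.061   66.424]
bar_box 0.77 [273.5, 204.4] 9014 (array([ 552.717, -331.323,   -0.245,    1.398]), np.float64(4.0521189698952895)) [ 536.32  -326.019   45.362]
round_box 0.71 [442.4, 179.0] 14509 (array([ 576.412, -161.466,   -3.094,   15.625]), np.float64(8.602860676836638)) [ 559.032 -165.058   46.535]
press 0.57 275 191 [ 519.022 -322.945   50.339]
```

View pics/w11.png

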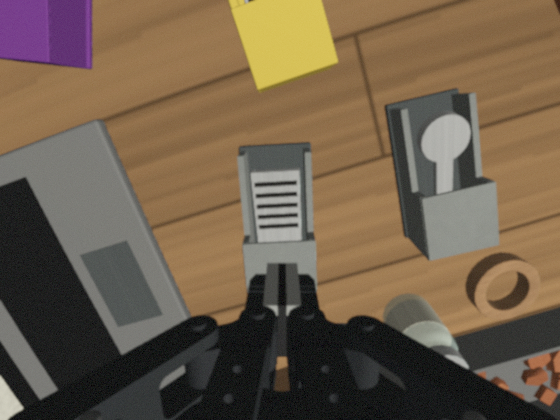

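The wrist view shows the shutter pedal, ribbed tread at (277,205), and the lamp pedal at (445,140). I'll measure the tread itself.

```bash
python3 - <<'E'
from fit import *
np.set_printoptions(precision=1,suppress=True)
z=np.load('w11.npz');P=z['P'];p=z['p']
cv2.imwrite('pics/w11c.png',cv2.resize(p[130:270,220:340,::-1],None,fx=5,fy=4,interpolation=cv2.INTER_NEAREST)[:600])
for u,v in((253,175),(297,175),(275,175),(275,190),(277,210),(278,230),(258,238),(299,238),(280,260),(242,200),(310,200),(275,160)):print(u,v,P[v,u])
k=(P[...,2]>28)&(P[...,2]<58);k[:150]=0;k[240:]=0;k[:,:249]=0;k[:,303:]=0
Q=P[k];c=Q.mean(0);print(len(Q),c)
# refit box incl. tread and base
def sd(q):
    c,s=np.cos(-a),np.sin(-a)
    return q
def boxsd2(p):
    b=boxsd(p)
    return np.minimum(b,sdbox(p,[0,0,1.5],[75,38,1.5]))
Q=P[130:268,235:322].reshape(-1,3);Q=Q[np.isfinite(Q[:,0])&(Q[:,2]>5)]
x=np.array([553,-331,-.25,0.])
for i in range(6):
    c,s=np.cos(x[2]),np.sin(x[2]);d=Q-[x[0],x[1],0];l=np.c_[c*d[:,0]+s*d[:,1],-s*d[:,0]+c*d[:,1]]
    kk=~((np.abs(l[:,1])<26)&(l[:,0]<14)&(l[:,0]>-90))
    kk&=~((Q[:,2]<9))
    x,r=fit(Q[kk],boxsd,x)
print(np.round(x,3),r,kk.sum());c,s=np.cos(x[2]),np.sin(x[2]);print('press',x[0]-43*c,x[1]-43*s)
T=Q[(np.abs(l[:,1])<20)&(l[:,0]<5)&(Q[:,2]>30)];L=l[(np.abs(l[:,1])<20)&(l[:,0]<5)&(Q[:,2]>30)]
print('tread x range',np.percentile(L[:,0],[1,99]),np.polyfit(L[:,0],T[:,2],1))
L2=l[(np.abs(l[:,1])<27)&(l[:,0]<0)&(l[:,0]>-50)&(Q[:,2]>36)];print('tread y range',np.percentile(L2[:,1],[2,98]))
E
```

```text
253 175 [ 497.1 -337.2   55.8]
297 175 [ 509.7 -298.3   54. ]
275 175 [ 503.4 -317.8   54.9]
275 190 [ 517.6 -322.5   52.2]
277 210 [ 538.8 -327.3   46.8]
278 230 [ 561.7 -333.6   39.2]
258 238 [ 565.1 -356.6   36. ]
299 238 [ 577.8 -315.8   36.3]
280 260 [ 581.2 -337.5   68.8]
242 200 [ 519.  -357.    45.6]
310 200 [ 539.3 -293.5   44.9]
275 160 [ 496.8 -316.6    8.5]
3386 [ 533.  -326.4   47.1]
[ 558.1 -332.4   -0.2    1. ] 0.5034535595297029 3345
press 516.4267285193946 -321.85143491933457
tread x range [-61.4   4.2] [-0.7 34.7]
tread y range [-22.   22.1]
```

```bash
python3 -m crank '{"dp":[[-0.11,-0.63,-3],[0,0,-4],[0,0,-4],[0,0,-3.5],[0,0,-2],[0,0,-0.7],[0,0,0],[0,0,0]],"delta_rot":[[0,0,3.3],[0,0,0],[0,0,0],[0,0,0],[0,0,0],[0,0,0],[0,0,0],[0,0,0]],"claw":[255,255,255,255,255,255,255,255]}'
python3 - <<'E'
from h import *
s=sense();p,d,m,T,P=cloud('wrist',s);save('w12.png',p);print(s['eef_pos'],s['force'])
p,d,m,T,P=cloud('side',s);save('s12.png',p,(220,90,380,210),4)
E
```

```text
time_s: 17.6
eef_pos: [517.5, -321.6, 61.9]
ee_rot: [0.001, 0.122, 0.992, -0.001]
force: [0.8, -0.0, 1.0]
grip_width: -0.002
[ 517.53935535 -321.57606536   61.86062816] [ 0.79001672 -0.00252759  1.01985647]
```

View pics/w12.png

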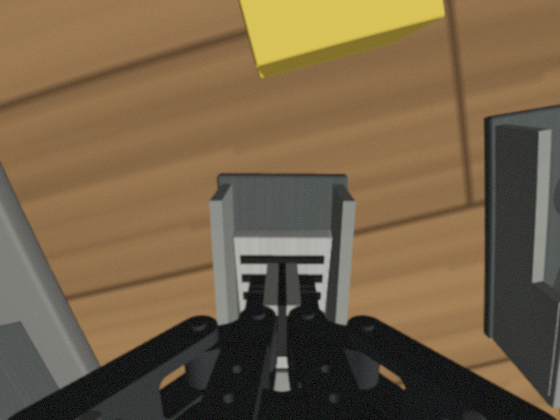

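View pics/s12.png

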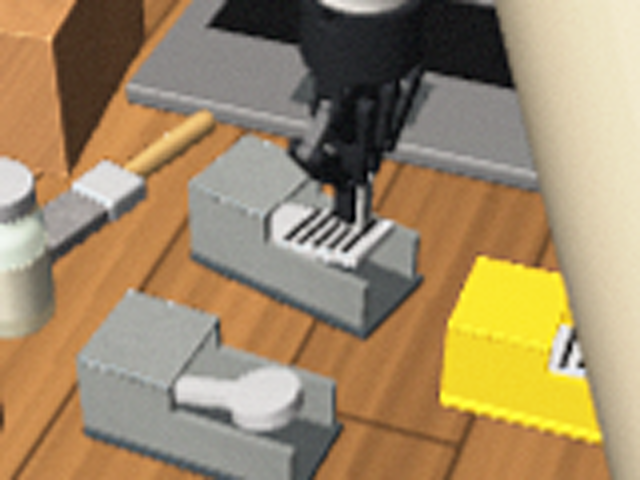

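The closed fingers are centred over the ribbed shutter tread. Pressing in stages.

```bash
python3 -m crank '{"dp":[[0,0,-0.5],[0,0,-0.5],[0,0,-0.5],[0,0,-0.5],[0,0,-0.4],[0,0,0]],"delta_rot":[[0,0,0],[0,0,0],[0,0,0],[0,0,0],[0,0,0],[0,0,0]],"claw":[255,255,255,255,255,255]}'
python3 -m crank '{"dp":[[0,0,-0.3],[0,0,-0.2],[0,0,-0.2],[0,0,0]],"delta_rot":[[0,0,0],[0,0,0],[0,0,0],[0,0,0]],"claw":[255,255,255,255]}'
```

```text
time_s: 18.3
eef_pos: [516.3, -321.5, 36.6]
ee_rot: [-0.001, 0.123, 0.992, -0.0]
force: [-4.9, 2.2, 9.8]
grip_width: 0.002
time_s: 18.7
eef_pos: [516.1, -321.5, 30.0]
ee_rot: [-0.001, 0.122, 0.992, 0.0]
force: [-8.2, 2.2, 11.6]
grip_width: 0.001
```

```bash
python3 -m crank '{"dp":[[0,0,-0.1],[0,0,-0.1],[0,0,0]],"delta_rot":[[0,0,0],[0,0,0],[0,0,0]],"claw":[255,255,255]}'
python3 -m crank '{"dp":[[0,0,-0.1],[0,0,0]],"delta_rot":[[0,0,0],[0,0,0]],"claw":[255,255]}'
```

```text
time_s: 19.0
eef_pos: [516.2, -321.6, 29.5]
ee_rot: [-0.001, 0.122, 0.992, -0.0]
force: [-11.8, 5.5, 22.6]
grip_width: -0.002
time_s: 19.2
eef_pos: [516.3, -321.6, 29.3]
ee_rot: [-0.001, 0.122, 0.992, -0.0]
force: [-13.4, 6.3, 29.0]
grip_width: -0.001
```

At the stop (29 N, no further travel). Hold to about 1 s in total, then lift off.

```bash
python3 -m crank '{"dp":[[0,0,0.03],[0,0,0],[0,0,0],[0,0,0],[0,0,0],[0,0,0],[0,0,0]],"delta_rot":[[0,0,0],[0,0,0],[0,0,0],[0,0,0],[0,0,0],[0,0,0],[0,0,0]],"claw":[255,255,255,255,255,255,255]}'
python3 -m crank '{"dp":[[0,0,1],[0,0,1.5],[0,0,2],[0,0,3],[0,0,4],[0,0,4],[0,0,2],[0,0,0],[0,0,0]],"delta_rot":[[0,0,0],[0,0,0],[0,0,0],[0,0,0],[0,0,0],[0,0,0],[0,0,0],[0,0,0],[0,0,0]],"claw":[255,255,255,255,255,255,255,255,255]}'
python3 - <<'E'
from chk import *
g=np.array([1,0,0.])
p,d,m,T,P=cloud('wrist',s);save('w13.png',p)
print(P[175,275],P[190,275],P[210,277])
p=tilefit('side',g);save('s13.png',p);save('c13.png',tilefit('scene',g))
E
```

```text
time_s: 19.9
eef_pos: [516.3, -321.6, 29.3]
ee_rot: [-0.001, 0.122, 0.992, -0.0]
force: [-13.0, 6.0, 27.5]
grip_width: 0.001
time_s: 20.8
eef_pos: [516.6, -321.2, 200.8]
ee_rot: [-0.0, 0.123, 0.992, 0.0]
force: [0.1, 0.9, -0.3]
grip_width: 0.001
tcp [ 516.61 -321.21  200.82] in seat [ 538.62 -259.29 -105.38] F [ 0.09  0.86 -0.31] F seat [-0.86  0.33  0.05]
rot err deg (seat axes) [12.8  22.55 58.36]
[ 497.52 -322.51   50.06] [ 509.38 -325.48   53.94] [ 529.13 -328.83   47.18]
side 0.78 [152.4, 315.6] 1447 tile in seat [ 0.07 -0.64 -0.02] rot deg [-0.07  0.06  0.16] res 0.7079919827372478
scene 0.82 [369.4, 294.2] 910 tile in seat [-0.02  0.09 -0.16] rot deg [ 0.62 -0.28  0.48] res 0.6782075054648944
```

View pics/w13.png

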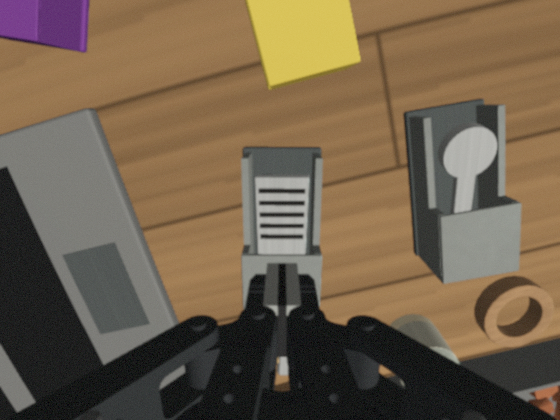

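View pics/s13.png

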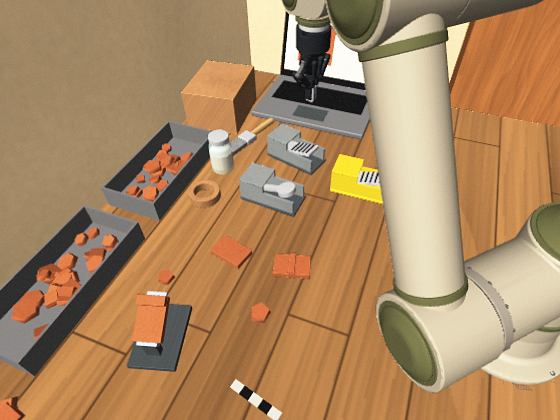

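View pics/c13.png

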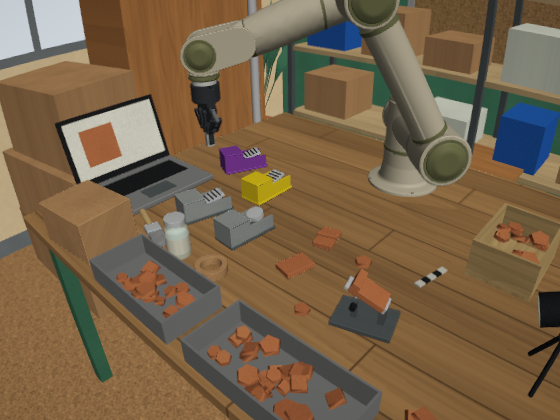

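The pedal is back up (tread at z≈54), the tile is seated within 0.7 mm of the seat, everything else is where it was, and the arm is clear. Handing in.

```bash
python3 -c "
from rig import *
print(finish_job())"
```

```text
the job is handed in; nothing more can be done
None
```

The flanged tile is on the photo rest and the shutter pedal has been pressed once. I handed the job in at about 21 s; it reported no verdict.

- **Tile:** I set it flat against the ledge with the flange uphill and facing up, then let go. The last fits from the side and scene cameras put it within 0.7 mm of the seat point and within about 0.6° of square. Just after release the wrist camera had read about 1.5 mm farther uphill. I put that down to calibration, since the tile met the ledge with about 8 N and the pictures show no gap.
- **Shutter pedal:** I pressed the grey ribbed tread down to its stop. The force rose to about 29 N with no further travel, and I held it there for about 1 s. After I lifted off, the tread measured about 54 mm high, so it had sprung back up.
- **Everything else:** I did not press the lamp pedal. By eye, the final pictures show the lamp pedal, look-alikes and other finds where they were. The arm ended about 200 mm above the table, touching nothing.

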